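Tighten the mould press with the hex key

TASK

Tighten the press that clamps the plaster mould. Take the larger of the two T-handle hex keys out of the wooden rack, seat it fully home in the hexagonal socket of the press's screw, and only then turn it clockwise (seen from above) until the screw's pointer comes up against the stop pin. Leave the key standing upright, fully home in the socket, and leave the smaller key in the rack.

Things in the scene. Friction and masses are not known exactly. Their poses are not given: they have to be found in the camera images.
- key_handle (a point): centre of the larger steel key's crossbar, 110 mm above its flat foot. Key upright, z up, 0.3 kg. Crossbar 104 (x) x 18 (y) x 20 mm high, round shank 14 mm, hexagonal end 45 mm long, 22 across flats, a flat facing +x and -x. Stands loose, foot 10 mm above the bench, in a round 30 mm hole of a fixed wooden rack 85 x 190 x 45 mm high; lift 50 mm to clear it
- small_key_handle (a point): centre of the smaller key's crossbar (62 x 14 x 18 mm, along x), 101 mm above its foot, z up. It stands in the rack's other hole, 120 mm from the larger key; which hole is whose varies. Key 110 mm tall, hexagon 15 mm across flats: too small for the screw. Stays in the rack
- socket (a point): centre of the socket's floor, 96 mm above the bench, in the round head (62 mm wide, top 40 mm above this point) of the fixed press's screw. Hexagon 24 mm across flats, 22 mm deep, under a funnel 40 mm wide at the top; z up, x along the screw's pointer bar (tip 54 mm from the axis), a flat facing +x and -x. The screw floats: a light push (100 N/m) shifts it up to 7 mm sideways
- clamp_screw (a joint): angle of the screw, rad, growing clockwise seen from above; the socket frame turns with it. Starts at 0.2 to 0.45; at 1.3 the pointer meets the stop pin (upright, bright, 9 mm thick, 49 mm from the axis, on a dark fixed disc under the screw) and the screw stops dead. Turns with 0.06 N m, stays where left. The key has about 10 degrees of play each way in the socket, to be taken up first
Not all that is in view belongs to the job. What is shaped like the part that bears key_handle but green or yellow is not meant.

How it is judged:
By the outcome, as a careful person would: the job done as asked, in the order asked, and still so for the second after the job is handed in, with the robot touching nothing.
It also fails if it takes over 51 s, if anything falls off the work surface, if the arm or the gripper's body presses on something with over 40 N, if the wrist force passes 120 N, or if a joint passes its speed limit or range.

ROBOT

A 6-joint arm with a two-finger parallel gripper is mounted at the origin on the work surface. World frame = base frame: x ahead of the robot, y to its left, z up, the work surface at z = 0. Lengths are in m, angles in degrees, forces in N, time in s.
With the tool pointing down it reaches from about 0.3 to 0.95 m from the base axis. Payload 3.1 kg.
Tool frame: the origin (TCP) lies at the very end of the fingers, on their centre line; the grasp point (between the pads) lies 19 mm behind it; y points along the fingers, x is the direction in which the jaws open and shut, and the axes are right-handed (so a half turn about y gives the same grasp; the last joint's range is limited). The gripper opens to 85 mm and grips with 20 to 120 N. Pads are 22 mm wide; open, the fingers measure 114 mm over their backs; the gripper's body (76 mm by 85 mm) begins 54 mm behind the grasp point. The pads swing forward as they close: fully open they stand 13 mm farther back than shut.
Start: joints at [-69.253, 17.653, 93.61, -0, 68.738, -3.994], TCP at [0.262, -0.568, 0.231] pointing down, gripper open.
Joint ranges: [-175.34, 175.34], [-45.06, 112.39], [2.9, 150.54], [-68.45, 248.45], [3.09, 151.38], [-168.51, 168.51]. Speed limits (degrees/s): [159.86, 159.86, 180, 180, 180, 180].

INTERFACE

Orientations are given as [roll, pitch, yaw] about the fixed x, y, z axes, in that order (R = Rz(yaw) Ry(pitch) Rx(roll)).
In Python, from workcell import ctrl, claw, planner, get_state, imaging, close_job gives the robot as it stands. Calls block until the motion is done:
- ctrl.move_to(position, orientation): joint-space move of the TCP to a pose.
- ctrl.line_to(position, frame=None, vel=0.15, threshold=None): straight line of the TCP; frame=None keeps the orientation; vel is the mean speed in m/s. With threshold (N) it stops when the force on the tool has changed by that much, and returns True; else False.
- ctrl.move_j(angles): joint-space move.
- claw.gripper_to(opening, effort=None): finger opening in m; effort is the grip in N (None keeps the last); returns when the fingers have stopped.
- ctrl.wait(seconds).
- planner.ik(position, orientation): joint angles nearest the present ones, or None.
- get_state(): the state.
- imaging.get_image(name): name is "scene" or "top" or "wrist"; returns the picture (480x640x3 uint8, red, green, blue); there is no depth.
- imaging.camera_model(name): a dict with "mtx" (3x3 intrinsics, pixels), "R" (3x3) and "t" (3): a world point X has camera coordinates R X + t. Camera axes: x right, y down, z forward; pixel columns grow to the right and rows downward; lengths in m; the calibration is good to about 2 mm. The wrist camera is an equidistant fisheye: a pixel r from the principal point sees the ray r / f radians off the axis. A picture is of the moment at which its call begins: read the wrist's pose just before it. camera_model takes no time and is no camera call; for the wrist camera it gives the pose at the moment of the call.
A pose or a line that the arm cannot do raises ctrl.IKError and nothing moves.
- close_job(): hands the job in, once; it reports no verdict.
The state is a dict: "t": time; "q": joint angles; "joint_vel": joint speeds; "joint_torque": joint torques, N m; "position": TCP position; "tcp_rot": TCP orientation; "wrist_force": force on the tool from outside, world axes, zero at the start; "torque": the same for the moment, N m; "finger_gap": finger opening in m.
Only numpy, scipy, OpenCV 4.12 (cv2) and the standard library are available. Lean on these libraries where they do the work, as an engineer would, in place of code of your own. Each camera call takes 0.05 s, during which the arm holds its last target.

## Working session

There is one attempt and no reset: what is moved stays moved. The work goes in short steps, each a Python script; the robot and the scene stay as the last script left them, time stands still between calls to the robot, and variables do not carry over. Pictures are saved under pics/ and viewed, and the job is handed in when it is done.

```bash
mkdir -p pics; ls; python3 - <<'E'
from workcell import *
import cv2
for n in ["scene","top","wrist"]:
    m=imaging.camera_model(n); im=imaging.get_image(n)
    cv2.imwrite(f"pics/{n}0.png",im[:,:,::-1]); print(n,m)
print(get_state())
E
```

```text
pics
scene {'mtx': array([[574.04256661,   0.        , 317.6118713 ],
       [  0.        , 574.04256661, 231.81295498],
       [  0.        ,   0.        ,   1.        ]]), 'R': array([[ 0.84899918,  0.52836329,  0.00571148],
       [ 0.43182052, -0.68755921, -0.5837751 ],
       [-0.30451835,  0.49809092, -0.81189532]]), 't': array([-0.52742738, -0.14784458,  1.19056744])}
top {'mtx': array([[551.98549348,   0.        , 319.92298674],
       [  0.        , 551.98549348, 235.9396831 ],
       [  0.        ,   0.        ,   1.        ]]), 'R': array([[-0.01517103, -0.99982283, -0.0111422 ],
       [-0.98716688,  0.01674882, -0.15881133],
       [ 0.15896981,  0.00858988, -0.98724608]]), 't': array([0.06726717, 0.58002406, 1.2020601 ])}
wrist {'mtx': array([[371.64829954,   0.        , 316.48878831],
       [  0.        , 371.64829954, 238.97505491],
       [  0.        ,   0.        ,   1.        ]]), 'R': array([[ 0.4176188 , -0.90861955, -0.00224858],
       [-0.86521596, -0.398423  ,  0.30440181],
       [-0.27748132, -0.12517841, -0.95254107]]), 't': array([-0.62404107, -0.03819888,  0.37995143])}
{'t': 0.15, 'q': array([-6.92531514e+01,  1.76929121e+01,  9.36729917e+01,  8.34562430e-04,
        6.87359575e+01, -3.99297928e+00]), 'joint_vel': array([ 0.0302266 , -0.04195081, -0.14632694, -0.0387941 ,  0.02571051,
        0.05720983]), 'joint_torque': array([-1.06740474e-04, -4.15801370e+01, -2.77147114e+01, -6.75109504e-05,
        6.03742592e-03, -1.56957822e-05]), 'position': array([ 0.26131897, -0.56704376,  0.23031046]), 'tcp_rot': array([-89.99213164,   0.10155993, -65.26046847]), 'wrist_force': array([1.07613642, 0.14131881, 1.46989505]), 'torque': array([ 0.00381423, -0.02377119, -0.05929048]), 'finger_gap': 0.08558208387236828}
```

View pics/scene0.png

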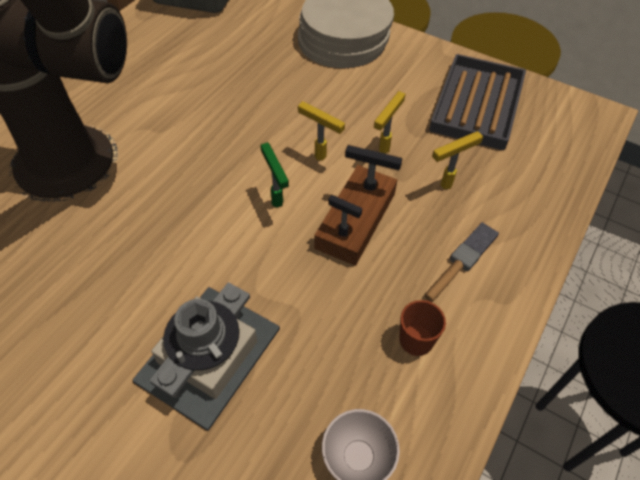

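View pics/top0.png

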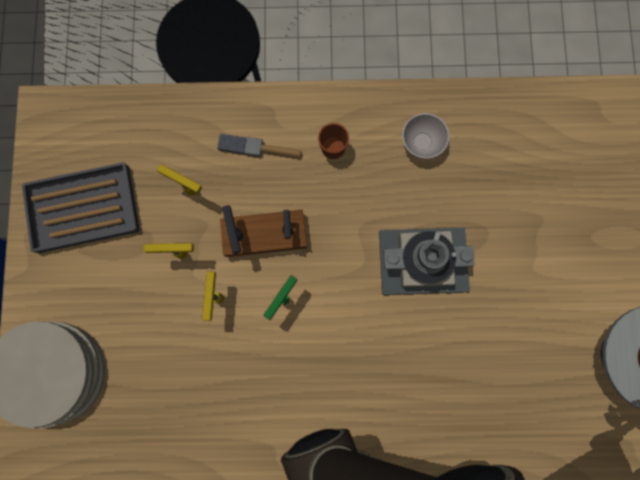

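View pics/wrist0.png

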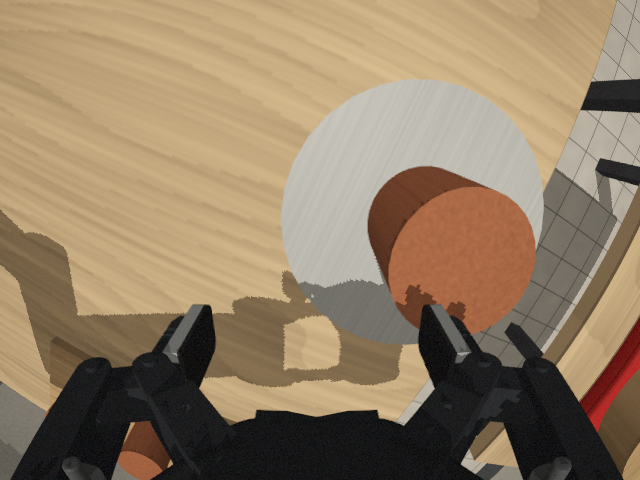

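The scene picture shows the larger key at about (374,158), the small one at (345,207), and the press head at (196,322). In the top picture these are at (232,230), (288,224) and (433,255). The green and yellow keys are decoys standing around the rack. I'll zoom in and measure from both views.

```bash
cat > h.py <<'E'
import numpy as np, cv2
from workcell import *
def ray(m,px):
    d=np.linalg.inv(m["mtx"])@np.array([px[0],px[1],1.]); return -m["R"].T@m["t"], m["R"].T@d
def onz(m,px,z):
    c,d=ray(m,px); return c+d*(z-c[2])/d[2]
def fray(m,px):
    f=m["mtx"][0,0]; v=np.array([px[0]-m["mtx"][0,2],px[1]-m["mtx"][1,2]]); r=np.hypot(*v); th=r/f
    d=np.array([*(v/max(r,1e-9)*np.sin(th)),np.cos(th)]); return -m["R"].T@m["t"], m["R"].T@d
def fonz(m,px,z):
    c,d=fray(m,px); return c+d*(z-c[2])/d[2]
def fproj(m,X):
    p=m["R"]@np.asarray(X)+m["t"]; r=np.hypot(p[0],p[1]); th=np.arctan2(r,p[2]); f=m["mtx"][0,0]
    return np.array([m["mtx"][0,2]+f*th*p[0]/r,m["mtx"][1,2]+f*th*p[1]/r])
def save(n,im): cv2.imwrite(f"pics/{n}.png",im[:,:,::-1])
E
python3 - <<'E'
import cv2,numpy as np
t=cv2.imread('pics/top0.png');s=cv2.imread('pics/scene0.png')
a=cv2.resize(t[190:270,210:320],None,fx=3.6,fy=3.6,interpolation=2)
b=cv2.resize(t[215:300,375:480],None,fx=3.6,fy=3.6,interpolation=2)
c=cv2.resize(s[130:270,310:420],None,fx=2,fy=2,interpolation=2)
d=cv2.resize(s[280:430,130:285],None,fx=2,fy=2,interpolation=2)
C=np.zeros((600,800,3),np.uint8)
for im,(x,y) in ((a,(0,0)),(b,(400,0)),(c,(0,315)),(d,(400,310))):
    h=min(im.shape[0],600-y);w=min(im.shape[1],800-x);C[y:y+h,x:x+w]=im[:h,:w]
cv2.imwrite('pics/crop0.png',C)
E
```

```text
(no output)
```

View pics/crop0.png

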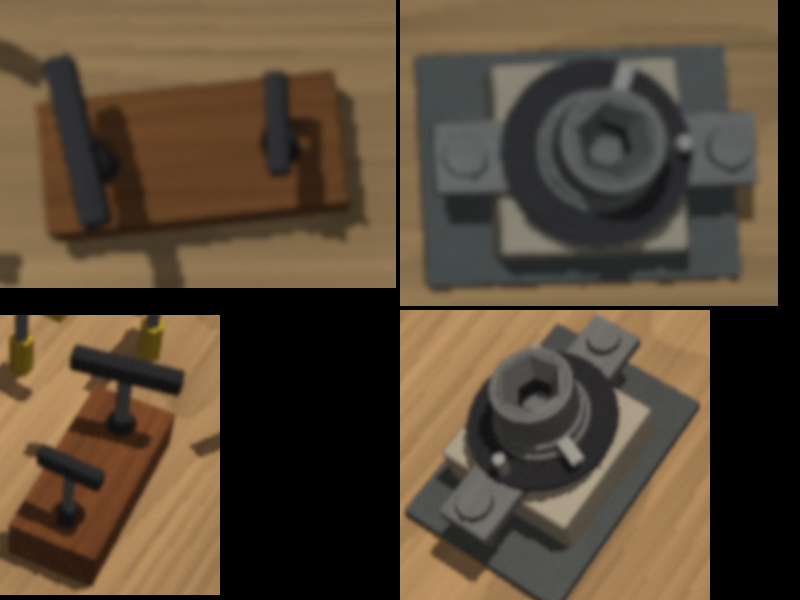

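The top crop shows the crossbars and the socket head clearly. The bright pointer is near 12 o'clock (crop 625,75) and the stop pin is near 3 o'clock (684,143). Next come coarse positions, then a wrist view above each place.

```bash
python3 - <<'E'
from h import *
t=cv2.imread('pics/top0.png');s=cv2.imread('pics/scene0.png')
mt=imaging.camera_model('top');ms=imaging.camera_model('scene')
# dark bars
g=t.max(axis=2).astype(int); sat=t.max(2).astype(int)-t.min(2)
roi=np.zeros_like(g,np.uint8); roi[195:262,215:315]=255
m=((g<75)&(sat<25)).astype(np.uint8)*255&roi
n,l,st,ce=cv2.connectedComponentsWithStats(m)
for i in range(1,n):
    if st[i,4]>40: print(st[i],ce[i])
def tp(cx,cy,ox,oy): return (cx/3.6+ox,cy/3.6+oy)
for nm,a,z in [("bigA",tp(60,62,210,190),.13),("bigB",tp(94,222,210,190),.13),("smA",tp(276,75,210,190),.12),("smB",tp(279,170,210,190),.12),
  ("head",tp(212,142,375,215),.136),("ptr",tp(226,75,375,215),.1),("pin",tp(284,143,375,215),.1),("rack c",tp(194,155,210,190),.045)]:
    print(nm,np.round(a,1),onz(mt,a,z).round(4))
for nm,a,z in [("bigA",(310+73/2,130+(356-315)/2),.125),("bigB",(310+182/2,130+(382-315)/2),.125),("head",(130+(531-400)/2,280+(380-310)/2),.136)]:
    print('scene',nm,np.round(a,1),onz(ms,a,z).round(4))
E
```

```text
[222 206  22  49 468] [232.25854701 230.07478632]
[283 210  11  29 208] [287.19711538 224.91826923]
bigA [226.7 207.2] [0.633 0.255 0.13 ]
bigB [236.1 251.7] [0.5371 0.234  0.13  ]
smA [286.7 210.8] [0.625  0.1278 0.12  ]
smB [287.5 237.2] [0.5676 0.1264 0.12  ]
head [433.9 254.4] [ 0.5236 -0.1796  0.136 ]
ptr [437.8 235.8] [ 0.5684 -0.197   0.1   ]
pin [453.9 254.7] [ 0.5267 -0.2295  0.1   ]
rack c [263.9 233.1] [0.5901 0.185  0.045 ]
scene bigA [346.5 150.5] [0.5382 0.2312 0.125 ]
scene bigB [401.  163.5] [0.6364 0.2555 0.125 ]
scene head [195.5 315. ] [ 0.5224 -0.1779  0.136 ]
```

```bash
cat >> h.py <<'E'
from scipy.spatial.transform import Rotation as Ro
def Rt(yaw): return Ro.from_euler('xyz',[-90,0,yaw],degrees=True).as_matrix()
def rot(rpy): return Ro.from_euler('xyz',rpy,degrees=True).as_matrix()
E
python3 - <<'E'
from h import *
s=get_state(); m=imaging.camera_model('wrist'); R=rot(s['tcp_rot'])
c=-m['R'].T@m['t']; print('cam in tool',R.T@(c-s['position']),'axis',R.T@m['R'][2])
co=R.T@(c-s['position']);ax=R.T@m['R'][2]
def view(target,yaw,d):
    RR=Rt(yaw); return np.array(target)-RR@(co+ax*d)
for nm,tg,yaw,d in [('press',(.523,-.179,.13),69,.24),('press',(.523,-.179,.13),0,.24),('rack',(.586,.244,.13),102,.24)]:
    p=view(tg,yaw,d); print(nm,p,planner.ik(p,[-90,0,yaw]))
p=view((.523,-.179,.13),69,.24)
ctrl.move_to(p,[-90,0,69])
print(get_state()['t'])
mm=imaging.camera_model('wrist'); im=imaging.get_image('wrist'); save('wp1',im); np.savez('wp1.npz',**mm)
E
```

```text
cam in tool [ 0.00041075 -0.14197313  0.07865496] axis [-4.71997656e-04  9.52496054e-01 -3.04550561e-01]
press [ 0.52808674 -0.18127125  0.21662593] [-2.34137920e+01  1.11983011e+01  1.03494600e+02 -2.54444375e-14
  6.53070989e+01 -9.24137920e+01]
press [ 0.52270253 -0.18456283  0.21662593] [-23.94859975  10.75866849 104.0213795    0.          65.21995202
 -23.94859975]
rack [0.59150311 0.24486561 0.21662593] [ 18.59196811  20.05600603  92.18472501   0.          67.75926897
 -83.40803189]
1.8667
```

View pics/wp1.png

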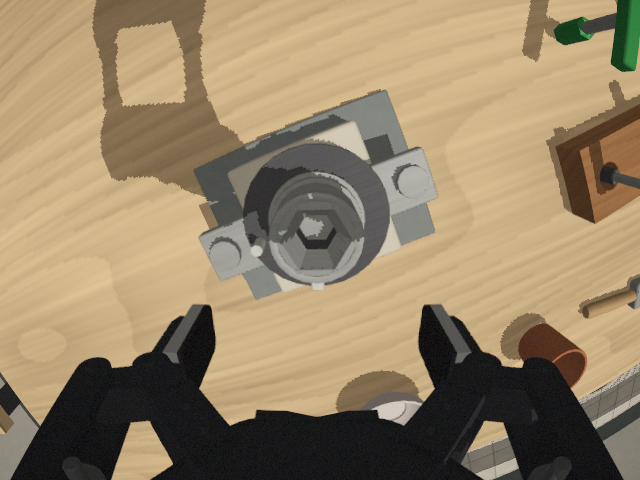

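The press head is at about (316,230), the pointer tip at (318,286) and the stop pin at (257,251). I'll zoom in on the socket.

```bash
python3 - <<'E'
import cv2
t=cv2.imread('pics/wp1.png')
cv2.imwrite('pics/wp1z.png',cv2.resize(t[155:305,235:400],None,fx=4,fy=4,interpolation=2))
E
```

```text
(no output)
```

View pics/wp1z.png

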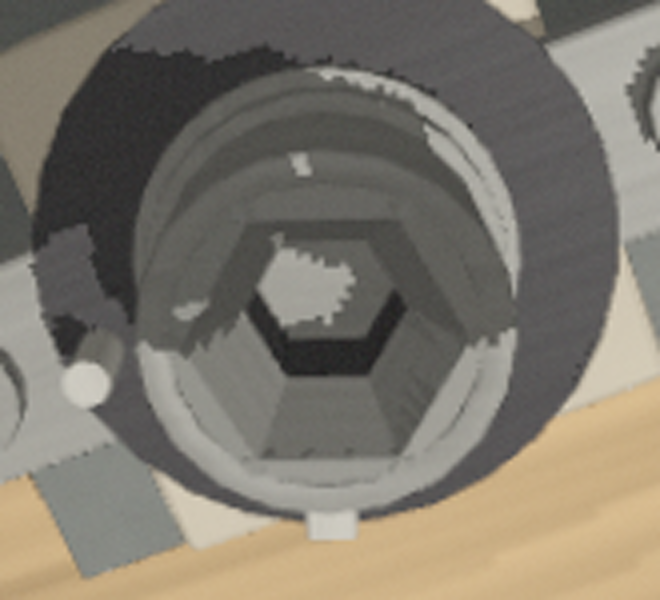

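The zoom shows the hexagonal funnel mouth with its flats nearly horizontal: top edge (245,220)-(398,220), bottom edge (255,460)-(412,458). The pointer tip is straight below at (333,525). I'll compute the centre and yaw, then look at the rack.

```bash
python3 - <<'E'
from h import *
m=dict(np.load('wp1.npz'))
P=lambda x,y,z:fonz(m,(235+x/4-.4,155+y/4-.4),z)
V=[P(x,y,.136) for x,y in [(245,220),(398,220),(412,458),(255,460)]]
c=np.mean(V,0); print('mouth c',c.round(4))
e1=V[0]-V[1];e2=V[3]-V[2]; print([np.degrees(np.arctan2(e[1],e[0])).round(1) for e in (e1,e2)],np.linalg.norm(e1),np.linalg.norm(e2), np.linalg.norm((V[0]+V[1]-V[2]-V[3])/2))
W=[P(x,y,.118) for x,y in [(287,375),(370,375),(403,295),(250,293)]]
print('floorhex c',((W[2]+W[3])/2).round(4)); e=W[1]-W[0];print(np.degrees(np.arctan2(e[1],e[0])),np.linalg.norm(e),np.linalg.norm(W[2]-W[3]))
for x in (.09,.1,.11):
  p=P(333,540,x); d=p-c; print('ptr',x,p.round(4),np.degrees(np.arctan2(d[1],d[0])),np.hypot(*d[:2]))
for x in (.09,.1,.11):
  p=P(87,384,x); d=p-c; print('pin',x,p.round(4),np.degrees(np.arctan2(d[1],d[0])),np.hypot(*d[:2]))
co=np.array([0.0004,-.142,.0787]);ax=np.array([0,.9525,-.3046])
p=np.array((.586,.244,.13))-Rt(102)@(co+ax*.22)
ctrl.move_to(p,[-90,0,102])
print(get_state()['t'])
mm=imaging.camera_model('wrist'); im=imaging.get_image('wrist'); save('wr1',im); np.savez('wr1.npz',**mm)
cv2.imwrite('pics/wr1.png',im[:,:,::-1])
E
```

```text
mouth c [ 0.5232 -0.18    0.136 ]
[np.float64(-111.1), np.float64(-110.3)] 0.023541178661217476 0.025446411604836155 0.03970978388619064
floorhex c [ 0.5206 -0.1791  0.118 ]
68.87972592013264 0.014233579932728167 0.025803518917227403
ptr 0.09 [ 0.5762 -0.1993  0.09  ] -20.02879883521604 0.0563975316124212
ptr 0.1 [ 0.5718 -0.1976  0.1   ] -19.972604000206015 0.05160953612022477
ptr 0.11 [ 0.5673 -0.1959  0.11  ] -19.90491621969155 0.04682160042670541
pin 0.09 [ 0.5283 -0.2318  0.09  ] -84.4815841780657 0.05208963109226224
pin 0.1 [ 0.5256 -0.2289  0.1   ] -87.29370342388918 0.04900461520510072
pin 0.11 [ 0.5229 -0.226   0.11  ] -90.47477278523311 0.04605328763585471
3.5083
```

View pics/wr1.png

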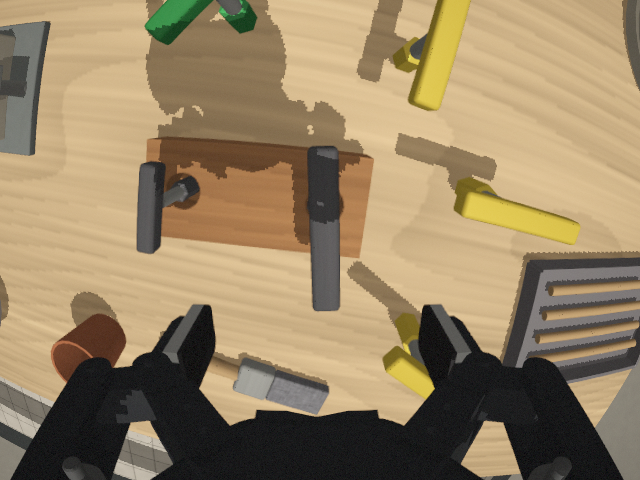

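The wrist view shows the larger key's bar at (308–340, 147–311) and the small one at (150,208). A yellow decoy's bar end is near (400,360). I'll fit the bar and check clearance to the decoys.

```bash
python3 - <<'E'
from h import *
m=dict(np.load('wr1.npz')); t=cv2.imread('pics/wr1.png')
hsv=cv2.cvtColor(t,cv2.COLOR_BGR2HSV)
mk=((hsv[...,2]<105)&(hsv[...,1]<60)).astype(np.uint8); r=np.zeros_like(mk); r[140:318,302:345]=1; mk&=r
n,l,st,ce=cv2.connectedComponentsWithStats(mk); i=1+st[1:,4].argmax(); print(st[i],ce[i])
cs,_=cv2.findContours((l==i).astype(np.uint8),0,1); c=max(cs,key=cv2.contourArea)
q=np.array([fonz(m,p[0],.13)[:2]*1000 for p in c],np.float32); rr=cv2.minAreaRect(q); print(rr)
# line/ends
for px in [(324,148),(325.5,310),(311,228),(340,228)]: print(px,fonz(m,px,.13).round(4))
for nm,px,z in [('smallA',(152,163),.12),('smallB',(149,252),.12),('y1',(388,355),.115),('y1b',(440,400),.115),('y2',(460,195),.115),('y3',(425,105),.115)]:
    print(nm,fonz(m,px,z).round(3))
cv2.imwrite('pics/wr1z.png',cv2.resize(t[130:330,260:400],None,fx=3,fy=3,interpolation=2))
E
```

```text
[ 307  146   33  165 4719] [324.05997033 226.42275906]
((583.717529296875, 245.57318115234375), (102.48527526855469, 18.24537467956543), 13.401490211486816)
(324, 148) [0.5347 0.2354 0.13  ]
(325.5, 310) [0.6334 0.2578 0.13  ]
(311, 228) [0.582  0.2378 0.13  ]
(340, 228) [0.5785 0.2544 0.13  ]
smallA [0.563 0.131 0.12 ]
smallB [0.623 0.134 0.12 ]
y1 [0.67  0.314 0.115]
y1b [0.71  0.373 0.115]
y2 [0.544 0.328 0.115]
y3 [0.495 0.29  0.115]
```

View pics/wr1z.png

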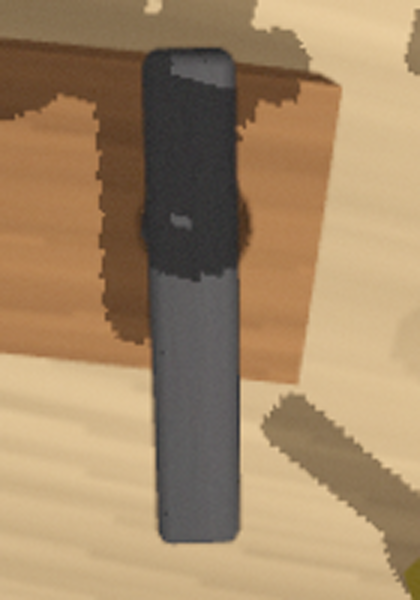

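```bash
python3 - <<'E'
from h import *
claw.gripper_to(0.055,60)
k=np.array([.584,.2457]); yaw=103.2
ctrl.move_to([*k,.175],[-90,0,yaw])
print(ctrl.line_to([*k,.101],vel=.08,threshold=12), get_state()['position'])
claw.gripper_to(0.0,60)
s=get_state(); print(s['t'],s['finger_gap'],s['wrist_force'],s['torque'],s['position'])
print(ctrl.line_to([*k,.165],vel=.08))
s=get_state(); print(s['t'],s['finger_gap'],s['wrist_force'],s['torque'])
save('lift_s',imaging.get_image('scene'))
save('lift_w',imaging.get_image('wrist'))
E
python3 -c "
import cv2,numpy as np
a=cv2.imread('pics/lift_s.png')[60:280,250:480];b=cv2.imread('pics/lift_w.png')
cv2.imwrite('pics/lift.png',np.hstack([cv2.resize(a,(400,382)),cv2.resize(b,(400,382))]))"
```

```text
False [0.58461531 0.24593014 0.10168312]
5.7167 0.01684782050184327 [-0.11861053  0.34297492  2.58425841] [ 0.09792466  0.04025563 -0.00107018] [0.58460681 0.24605702 0.1017925 ]
False
6.6667 0.017279267942501283 [ 0.76064915  0.10199455 -3.3477109 ] [0.00228495 0.03776079 0.00701351]
```

View pics/lift.png

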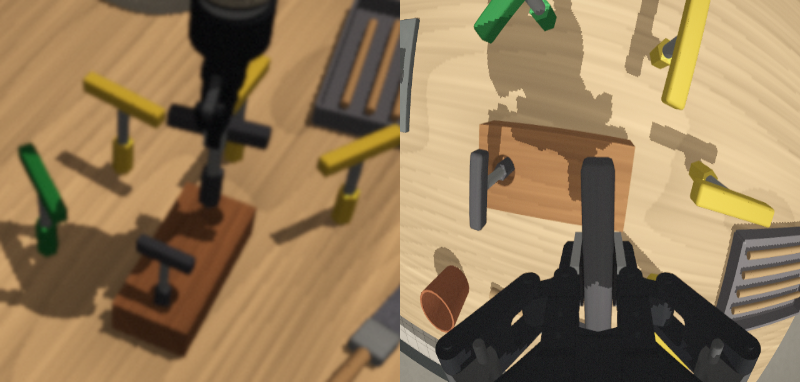

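The key is held near its centre and upright, and the small key is still in the rack. Next I carry it over the socket.

```bash
python3 - <<'E'
from h import *
k=np.array([.584,.2457]); yaw=69.5; p=np.array([.522,-.1795])
ctrl.line_to([*k,.28],vel=.15)
ctrl.move_to([*p,.29],[-90,0,yaw])
ctrl.line_to([*p,.25],vel=.1)
s=get_state(); print(s['t'],s['finger_gap'],s['wrist_force'],s['torque'],s['position'],s['tcp_rot'])
save('ab_s',imaging.get_image('scene'));save('ab_t',imaging.get_image('top'));save('ab_w',imaging.get_image('wrist'))
a=cv2.imread('pics/ab_s.png')[210:430,80:300];t=cv2.imread('pics/ab_t.png')[170:320,350:500];w=cv2.imread('pics/ab_w.png')
cv2.imwrite('pics/ab.png',np.hstack([cv2.resize(a,(400,400)),cv2.resize(w,(400,400))]))
E
```

```text
9.8167 0.016811652533741915 [ 0.88889065  0.74210258 -3.05018684] [-0.03429613  0.01088921 -0.01007773] [ 0.52214676 -0.17913072  0.24973844] [-8.99726967e+01 -2.52447232e-03  6.95390509e+01]
```

View pics/ab.png

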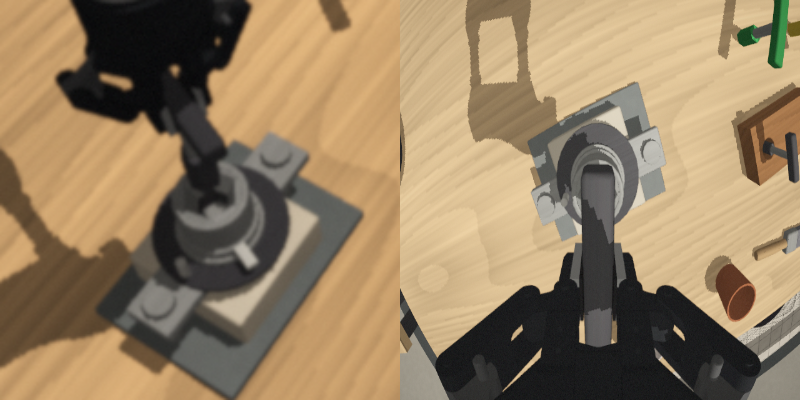

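The key hangs right above the funnel with the bar in line with the pointer. I'll lower it with a force stop.

```bash
python3 - <<'E'
from h import *
p=np.array([.522,-.1795])
for z in (.235,.22,.21,.20,.195,.19,.186,.183):
    r=ctrl.line_to([*p,z],vel=.05,threshold=12)
    s=get_state(); print(round(s['t'],2),z,r,s['position'].round(4),s['wrist_force'].round(1),s['torque'].round(2))
    if r: break
save('in_s',imaging.get_image('scene'));save('in_w',imaging.get_image('wrist'))
a=cv2.imread('pics/in_s.png')[210:430,80:300];w=cv2.imread('pics/in_w.png')
cv2.imwrite('pics/in.png',np.hstack([cv2.resize(a,(400,400)),cv2.resize(w,(400,400))]))
E
```

```text
10.42 0.235 False [ 0.5215 -0.1793  0.2343] [ 0.1 -0.6 -3.7] [ 0.05  0.03 -0.04]
10.87 0.22 False [ 0.5216 -0.1793  0.2194] [-0.4 -0.  -3.5] [-0.05 -0.04  0.06]
11.22 0.21 False [ 0.5216 -0.1793  0.2094] [ 0.2 -0.5 -3.3] [ 0.03  0.02 -0.03]
11.57 0.2 False [ 0.5216 -0.1793  0.1994] [-0.5  0.2 -2.6] [ 0.03 -0.05  0.01]
11.82 0.195 False [ 0.5217 -0.1794  0.1946] [-0.2  0.1 -3.7] [-0.05 -0.    0.01]
12.07 0.19 False [ 0.5216 -0.1793  0.1895] [ 0.4  0.6 -3.8] [-0.    0.    0.04]
12.32 0.186 False [ 0.5234 -0.1801  0.1876] [-0.8 -0.3  3.5] [-0.03  0.   -0.03]
12.57 0.183 False [ 0.5254 -0.181   0.1874] [-0.2  0.1 12. ] [-0.04  0.18 -0.01]
```

View pics/in.png

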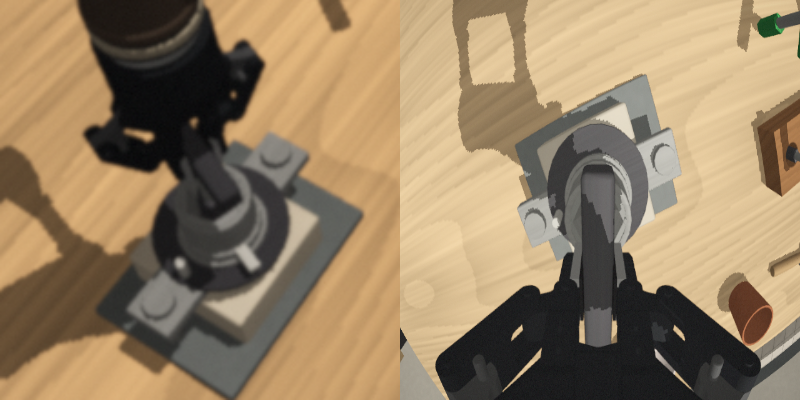

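The key bottomed at TCP z 0.1875, against 0.1877 predicted for fully home, so it is seated. Now I turn clockwise in small steps, watching the moment.

```bash
python3 - <<'E'
from h import *
p=np.array([.522,-.1795])
ctrl.line_to([*p,.1865],vel=.05)
s=get_state(); print(s['position'].round(4),s['wrist_force'].round(1),s['torque'].round(2))
yaw=69.5
for i in range(7):
    yaw-=6 if i<6 else 4
    ctrl.move_to([*p,.1865],[-90,0,yaw])
    s=get_state(); print(round(s['t'],2),yaw,s['tcp_rot'].round(1),s['position'].round(4),s['wrist_force'].round(1),s['torque'].round(2),s['finger_gap'].round(4),abs(s['joint_vel']).max().round(1))
    if abs(s['torque'][2])>.8: break
save('t1_s',imaging.get_image('scene'));save('t1_w',imaging.get_image('wrist'));save('t1_t',imaging.get_image('top'))
a=cv2.imread('pics/t1_s.png')[210:430,80:300];w=cv2.imread('pics/t1_w.png')
cv2.imwrite('pics/t1.png',np.hstack([cv2.resize(a,(400,400)),cv2.resize(w,(400,400))]))
E
```

```text
[ 0.5227 -0.1798  0.1876] [ 0.1 -0.4  5. ] [0.06 0.09 0.03]Traceback (most recent call last):
  File "<stdin>", line 9, in <module>
AttributeError: 'float' object has no attribute 'round'
```

```bash
python3 - <<'E'
from h import *
p=np.array([.522,-.1795])
yaw=63.5
for i in range(7):
    yaw-=6
    ctrl.move_to([*p,.1865],[-90,0,yaw])
    s=get_state(); print(round(s['t'],2),yaw,s['tcp_rot'].round(1),s['position'].round(4),s['wrist_force'].round(1),s['torque'].round(2),round(s['finger_gap'],4))
    if abs(s['torque'][2])>.8: break
save('t1_s',imaging.get_image('scene'));save('t1_w',imaging.get_image('wrist'));save('t1_t',imaging.get_image('top'))
a=cv2.imread('pics/t1_s.png')[210:430,80:300];w=cv2.imread('pics/t1_w.png')
cv2.imwrite('pics/t1.png',np.hstack([cv2.resize(a,(400,400)),cv2.resize(w,(400,400))]))
E
```

```text
13.42 57.5 [-90.1  -0.   57.5] [ 0.5229 -0.1799  0.1875] [0.7 0.1 4.7] [-0.06  0.03 -0.07] 0.0169
13.67 51.5 [-90.1  -0.   51.5] [ 0.5229 -0.1799  0.1875] [-1.3  0.1  5.4] [-0.02  0.09 -0.03] 0.0171
13.92 45.5 [-90.1  -0.   45.5] [ 0.5228 -0.1799  0.1875] [-0.3 -0.1  6.2] [-0.02  0.05 -0.02] 0.017
14.17 39.5 [-90.1  -0.1  39.5] [ 0.5228 -0.1799  0.1875] [0.4 1.2 5.9] [-0.    0.07 -0.02] 0.017
14.42 33.5 [-90.1  -0.1  33.5] [ 0.5228 -0.1799  0.1875] [-0.6  1.   5.8] [-0.03  0.05 -0.06] 0.0171
14.67 27.5 [-90.1  -0.1  27.5] [ 0.5228 -0.1799  0.1875] [ 0.7 -0.   5.8] [-0.03  0.07 -0.06] 0.0172
14.92 21.5 [-90.1  -0.1  21.5] [ 0.5228 -0.1799  0.1875] [0.6 0.1 6.2] [ 0.    0.1  -0.07] 0.017
```

View pics/t1.png

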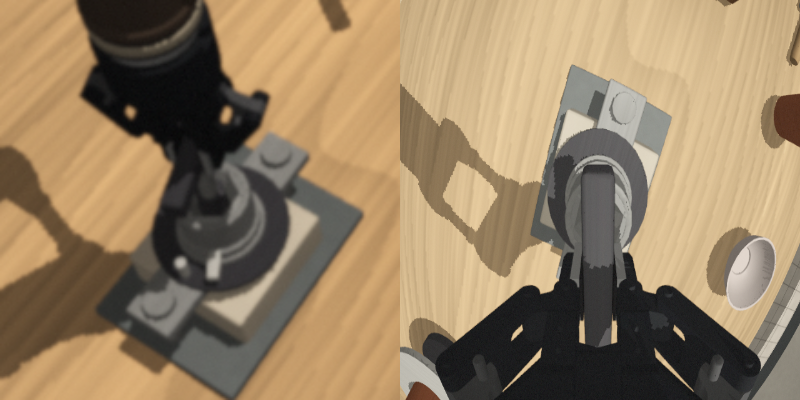

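The pointer has swung most of the way to the pin, and the moment is still about 0.06 N m. I continue in finer steps.

```bash
python3 - <<'E'
from h import *
p=np.array([.522,-.1795])
yaw=21.5
for i in range(16):
    yaw-=4 if yaw>10 else 2
    ctrl.move_to([*p,.1865],[-90,0,yaw]); ctrl.wait(.1)
    s=get_state(); print(round(s['t'],2),yaw,s['tcp_rot'].round(1),s['position'].round(4),s['wrist_force'].round(1),s['torque'].round(2))
    if abs(s['torque'][2])>.35 or np.hypot(*s['wrist_force'][:2])>15: break
save('t2_s',imaging.get_image('scene'));save('t2_w',imaging.get_image('wrist'))
a=cv2.imread('pics/t2_s.png')[210:430,80:300];w=cv2.imread('pics/t2_w.png')
cv2.imwrite('pics/t2.png',np.hstack([cv2.resize(a,(400,400)),cv2.resize(w,(400,400))]))
E
```

```text
15.42 17.5 [-90.1  -0.1  17.5] [ 0.5228 -0.1799  0.1875] [0.2 0.6 6.1] [-0.01  0.07 -0.09]
15.77 13.5 [-90.1  -0.1  13.5] [ 0.5228 -0.1799  0.1875] [ 0.3 -0.5  5.2] [-0.02  0.1  -0.05]
16.12 9.5 [-90.1  -0.1   9.5] [ 0.5228 -0.1798  0.1875] [-0.   0.7  6. ] [ 0.01  0.11 -0.01]
16.47 7.5 [-90.1  -0.1   7.5] [ 0.5228 -0.1799  0.1875] [-0.3  0.   5.9] [-0.01  0.05  0.01]
16.82 5.5 [-90.1  -0.1   5.5] [ 0.5228 -0.1798  0.1875] [0.  0.1 5.6] [-0.05  0.11  0.06]
17.17 3.5 [-90.1  -0.1   3.5] [ 0.5228 -0.1799  0.1875] [ 0.9 -0.2  5.9] [-0.03  0.12  0.01]
17.52 1.5 [-90.1  -0.1   1.6] [ 0.5228 -0.1799  0.1875] [1.2 0.2 5.9] [-0.02  0.05  0.21]
17.87 -0.5 [-90.1  -0.1  -0.4] [ 0.5228 -0.1799  0.1875] [0.1 1.  5.6] [0.02 0.11 0.51]
```

View pics/t2.png

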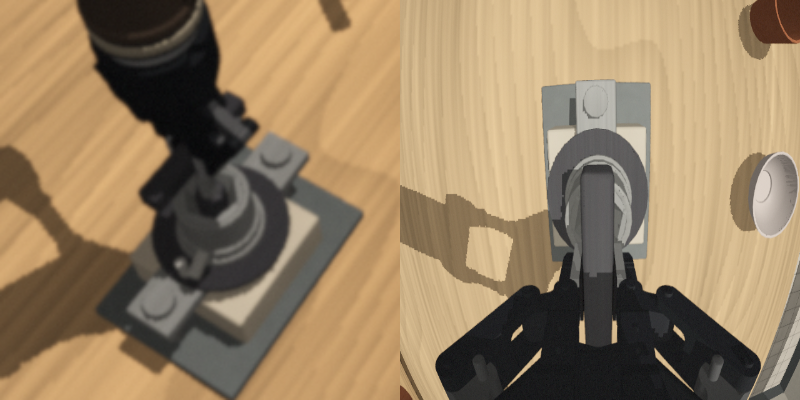

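The moment rises sharply from yaw 1.5 (0.2, then 0.51 N m), close to the predicted 3°, and the pointer is against the pin. I'll press one step more to be sure, back off within the play, look and release.

```bash
python3 - <<'E'
from h import *
p=np.array([.522,-.1795])
for yaw in (-2.5,0,3.):
    ctrl.move_to([*p,.1865],[-90,0,yaw]); ctrl.wait(.1)
    s=get_state(); print(round(s['t'],2),yaw,s['tcp_rot'].round(1),s['wrist_force'].round(1),s['torque'].round(2))
ctrl.line_to([*p,.1873],vel=.02)
s=get_state(); print(s['position'],s['wrist_force'].round(1),s['torque'].round(2))
pos=s['position']
claw.gripper_to(.05)
ctrl.wait(.3)
s=get_state(); print(s['t'],s['finger_gap'],s['wrist_force'].round(1),s['torque'].round(2))
print(ctrl.line_to([*p,.29],vel=.1,threshold=8)); s=get_state(); print(s['t'],s['position'])
save('t3_s',imaging.get_image('scene'));m=imaging.camera_model('wrist');save('t3_w',imaging.get_image('wrist'));np.savez('t3.npz',**m)
a=cv2.imread('pics/t3_s.png')[210:430,80:300];w=cv2.imread('pics/t3_w.png')[60:340,180:460]
cv2.imwrite('pics/t3.png',np.hstack([cv2.resize(a,(400,400)),cv2.resize(w,(400,400))]))
E
```

```text
18.32 -2.5 [-90.1  -0.1  -2.3] [-0.5  0.2  5.6] [0.   0.07 0.62]
18.67 0 [-90.1  -0.1   0. ] [ 0.1 -0.4  5.8] [-0.05  0.14  0.06]
19.02 3.0 [-90.1  -0.1   3. ] [ 0.7 -0.5  4.6] [0.01 0.05 0.05]
[ 0.52220641 -0.17959477  0.18757723] [-0.   0.3  4.3] [0.01 0.04 0.  ]
19.9833 0.05003811270451225 [ 0.2 -0.4  0.3] [ 0.07 -0.01  0.  ]
False
21.1583 [ 0.5214379  -0.17925939  0.28903092]
```

View pics/t3.png

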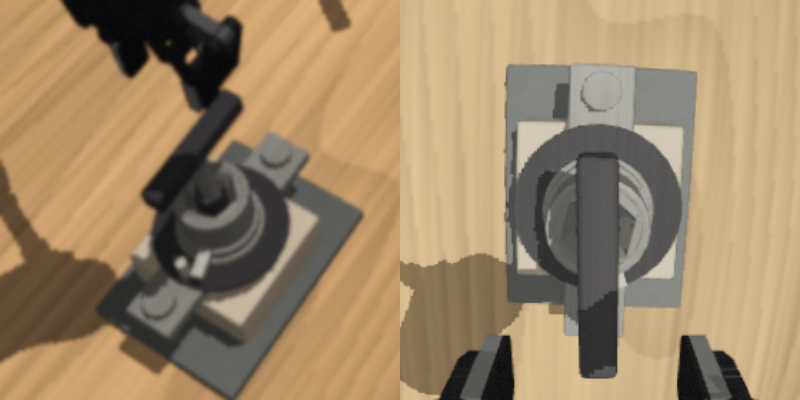

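The key stands in the socket and is released. In the scene crop the pointer (200,262) is right next to the pin (181,265). I need a closer view, from the pin's side, to see whether any gap is left.

```bash
python3 - <<'E'
from h import *
co=np.array([0.0004,-.142,.0787]);ax=np.array([0,.9525,-.3046])
# camera on -y side looking towards +y: tool z (camera offset) toward -y; tool z for yaw: Rt(yaw)[:,2]
for yaw in (0,180,90,-90): print(yaw,(Rt(yaw)@co).round(3),(Rt(yaw)@ax).round(3))
s=get_state(); print(s['position'],s['q'].round(1))
E
```

```text
0 [0.    0.079 0.142] [ 0.    -0.305 -0.953]
180 [-0.    -0.079  0.142] [ 0.     0.305 -0.953]
90 [-0.079  0.     0.142] [ 0.305 -0.    -0.953]
-90 [ 0.079 -0.     0.142] [-0.305 -0.    -0.953]
[ 0.52145044 -0.17926987  0.28889645] [-23.5   6.8 100.   -0.   73.4 -26.5]
```

```bash
python3 - <<'E'
from h import *
ctrl.line_to([.53,-.33,.29],vel=.2); ctrl.line_to([.53,-.33,.22],vel=.2)
m=imaging.camera_model('wrist');im=imaging.get_image('wrist');save('t4_w',im);np.savez('t4.npz',**m)
u,v=fproj(m,(.523,-.205,.11)).astype(int); print(u,v,get_state()['t'])
z=im[max(0,v-80):v+80,max(0,u-100):u+100]; cv2.imwrite('pics/t4z.png',cv2.resize(z[:,:,::-1],None,fx=3.7,fy=3.7,interpolation=2))
save('t4_s',imaging.get_image('scene'));save('t4_t',imaging.get_image('top'))
E
```

```text
314 56 22.7083
```

View pics/t4z.png

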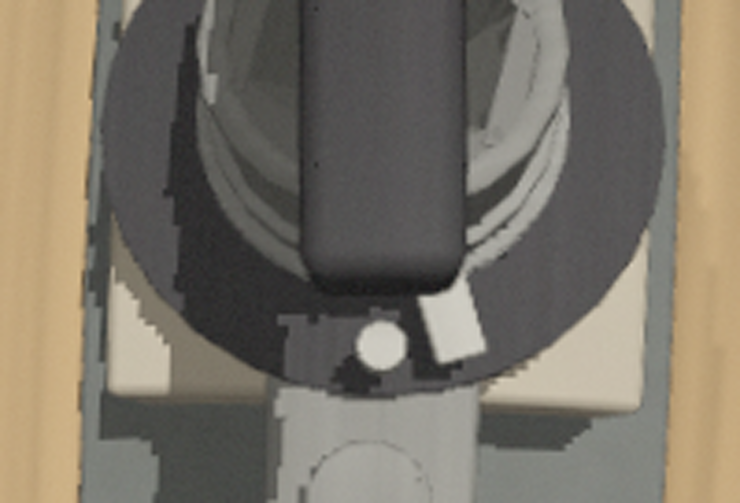

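View pics/t4_s.png

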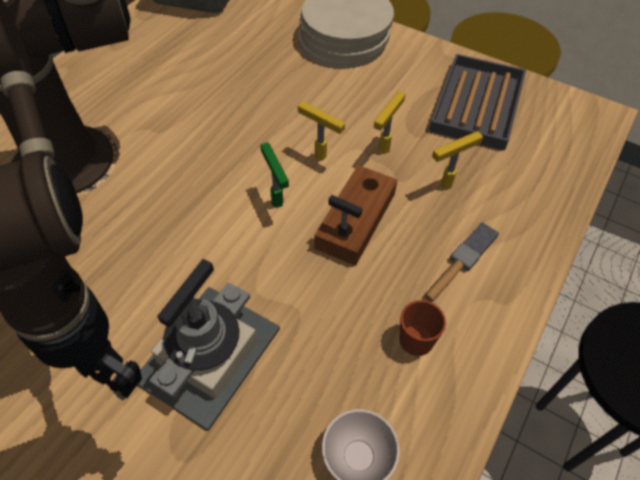

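The key stands upright, but there is a visible gap of about 4 mm between the pin (381,345) and the pointer edge (430,345). I'll measure the angles before mending this.

```bash
python3 - <<'E'
from h import *
m=dict(np.load('t4.npz'))
# crop origin u-100=214, v-80<0 ->0
P=lambda x,y,z:fonz(m,(214+x/3.7-.4,0+y/3.7-.4),z)
for z in (.09,.1,.11):
    a=P(420,300,z);b=P(438,362,z);c=P(484,350,z);d=P(466,285,z);pin=P(381,345,z)
    for e in (b-a,c-d): print(z,np.degrees(np.arctan2(e[1],e[0])).round(1),end=' ')
    tip=(b+c)/2;print('tip',tip.round(4),'pin',pin.round(4),'w',np.linalg.norm(c-b).round(4))
    for C in ((.522,-.1795),(.5232,-.18)):
        for q in (tip,pin): print(np.degrees(np.arctan2(q[1]-C[1],q[0]-C[0])).round(1),np.hypot(q[0]-C[0],q[1]-C[1]).round(4),end=' | ')
    print()
im=cv2.imread('pics/t4_w.png')
cv2.imwrite('pics/t4y.png',cv2.resize(im[0:200,210:420],None,fx=3,fy=3,interpolation=2))
for z in (.216,):
    print([P(x,y,z).round(4) for x,y in ((305,250),(460,250))])
E
```

```text
0.09 -71.2 0.09 -71.8 tip [ 0.5412 -0.2297  0.09  ] pin [ 0.5256 -0.2284  0.09  ] w 0.0093
-69.0 0.0537 | -85.8 0.0491 | -70.1 0.0528 | -87.1 0.0485 | 
0.1 -71.2 0.1 -71.8 tip [ 0.5407 -0.2305  0.1   ] pin [ 0.5257 -0.2293  0.1   ] w 0.0089
-69.9 0.0543 | -85.8 0.0499 | -70.9 0.0534 | -87.1 0.0493 | 
0.11 -71.2 0.11 -71.8 tip [ 0.5402 -0.2313  0.11  ] pin [ 0.5257 -0.2301  0.11  ] w 0.0086
-70.7 0.0549 | -85.8 0.0507 | -71.7 0.054 | -87.1 0.0502 | 
[array([ 0.5177, -0.2291,  0.216 ]), array([ 0.5338, -0.2283,  0.216 ])]
```

View pics/t4y.png

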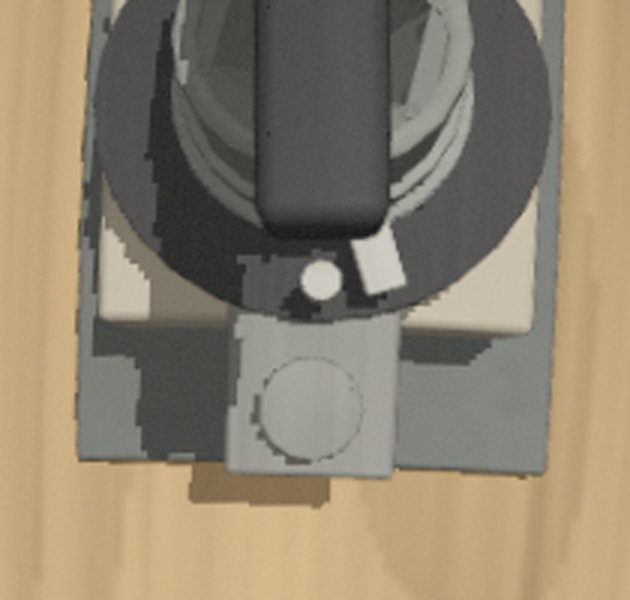

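```bash
python3 - <<'E'
from h import *
m=dict(np.load('t3.npz')); t=cv2.imread('pics/t3_w.png')
# crop (180,60) scale 280/400
P=lambda x,y,z:fonz(m,(180+x*.7,60+y*.7),z)
z=.216
for a,b in (((579,160),(581,372)),((618,160),(616,372))):
    a=P(a[0]-400,a[1],z);b=P(b[0]-400,b[1],z);e=b-a;print(a.round(4),b.round(4),np.degrees(np.arctan2(e[1],e[0])).round(1))
cv2.imwrite('pics/t3y.png',cv2.resize(t[130:330,260:400],None,fx=3,fy=3,interpolation=2))
E
```

```text
[ 0.5129 -0.1296  0.216 ] [ 0.5179 -0.227   0.216 ] -87.1
[ 0.5287 -0.1287  0.216 ] [ 0.5341 -0.2262  0.216 ] -86.8
```

View pics/t3y.png

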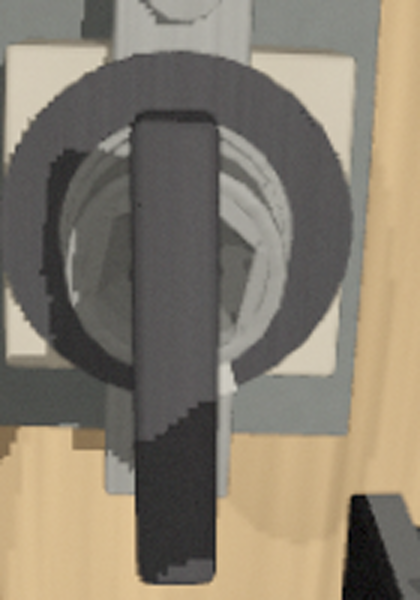

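```bash
python3 - <<'E'
import cv2,numpy as np
t=cv2.imread('pics/t3_w.png')[165:270,275:365]
t=cv2.convertScaleAbs(t,alpha=1.6,beta=-20)
s=cv2.imread('pics/t4_s.png')[245:405,130:285]; s=cv2.convertScaleAbs(s,alpha=1.4)
a=cv2.resize(t,None,fx=5.6,fy=5.6,interpolation=2);b=cv2.resize(s,(290,300),interpolation=2)
C=np.zeros((590,800,3),np.uint8);C[:588,:504]=a;C[:300,508:798]=b
cv2.imwrite('pics/z5.png',C)
E
```

```text
(no output)
```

View pics/z5.png

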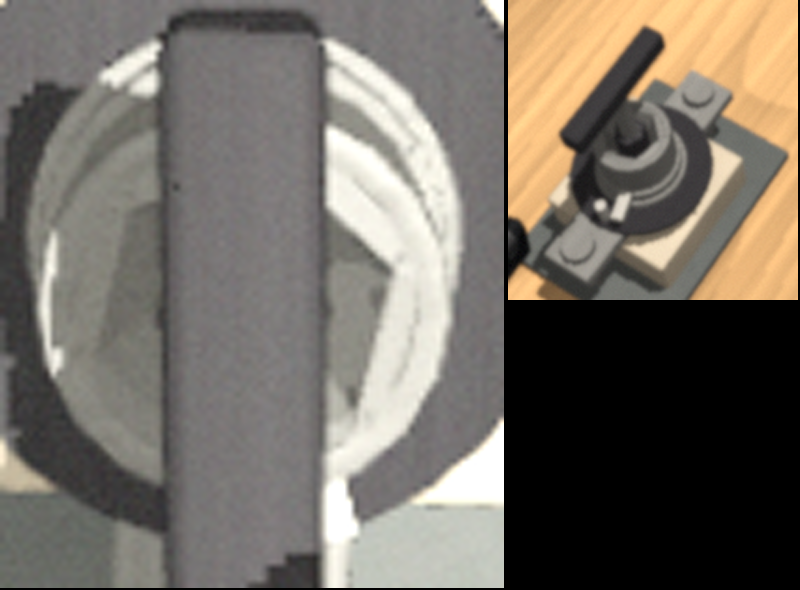

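The hexagon (vertex at 400,262) also puts the screw at about −72°, while the bar is at −87°. That is more than the stated play, so I'll check the key's height by triangulating the bar ends before regripping.

```bash
python3 - <<'E'
from h import *
m3=dict(np.load('t3.npz'));m4=dict(np.load('t4.npz'));ms=imaging.camera_model('scene')
def tri(rs):
    A=np.zeros((3,3));b=np.zeros(3)
    for c,d in rs:
        d=d/np.linalg.norm(d);M=np.eye(3)-np.outer(d,d);A+=M;b+=M@c
    x=np.linalg.solve(A,b); return x.round(4),[round(float(np.linalg.norm((np.eye(3)-np.outer(d,d)/(d@d))@(x-c)))*1000,2) for c,d in rs]
near=[fray(m3,(319,324)),fray(m4,(317.2,72.4))]
print('near end',tri(near))
# scene crop: bar ends, scale 290/155,300/160
S=lambda x,y: ray(ms,(130+(x-508)/(290/155),245+y/(300/160)))
print('far t3+scene',tri([fray(m3,(260+176/3,130+117/3)),S(648,36)]))
print('near t3+scene',tri([fray(m3,(319,324)),S(576,138)]))
E
```

```text
near end (array([ 0.5261, -0.2306,  0.214 ]), [0.16, 0.16])
far t3+scene (array([ 0.5189, -0.1302,  0.2073]), [2.49, 2.49])
near t3+scene (array([ 0.5284, -0.2282,  0.2149]), [2.7, 2.7])
```

The bar height (0.214) agrees with the key being fully home. So the screw did reach the stop, and my back-off dragged it about 4° back because the key wedges in the socket. I'll regrip, turn it back up to the stop, and release there without backing off.

```bash
python3 - <<'E'
from h import *
p=np.array([.5225,-.1797])
ctrl.line_to([.53,-.33,.29],vel=.25); ctrl.move_to([*p,.29],[-90,0,3])
print(ctrl.line_to([*p,.188],vel=.1,threshold=10))
claw.gripper_to(0,100)
s=get_state(); print(s['t'],s['finger_gap'],s['position'].round(4),s['wrist_force'].round(1),s['torque'].round(2))
z=.1865
ctrl.line_to([*p,z],vel=.02)
for yaw in (1,-1,-3,-4.5,-6):
    ctrl.move_to([*p,z],[-90,0,yaw]); ctrl.wait(.15)
    s=get_state(); print(round(s['t'],2),yaw,s['tcp_rot'].round(1),s['position'].round(4),s['wrist_force'].round(1),s['torque'].round(2))
    if s['torque'][2]>.6: break
save('u_s',imaging.get_image('scene'));
a=cv2.imread('pics/u_s.png')[300:390,150:260];b=cv2.imread('pics/t4_s.png')[300:390,150:260]
cv2.imwrite('pics/u.png',np.hstack([cv2.resize(x,(400,327),interpolation=2) for x in (a,b)]))
E
```

```text
False
25.4583 0.016256497050770827 [ 0.5232 -0.18    0.189 ] [0.2 0.7 3.6] [-0.02 -0.04  0.07]
26.11 1 [-90.1  -0.3   1. ] [ 0.5243 -0.1805  0.1889] [0.5 0.3 8. ] [ 0.04  0.06 -0.02]
26.51 -1 [-90.1  -0.2  -0.9] [ 0.5243 -0.1805  0.1889] [-0.1 -0.8  8.2] [0.03 0.08 0.24]
26.91 -3 [-90.1  -0.2  -2.8] [ 0.5243 -0.1806  0.1889] [-0.8 -0.3  8. ] [0.06 0.01 0.66]
```

View pics/u.png

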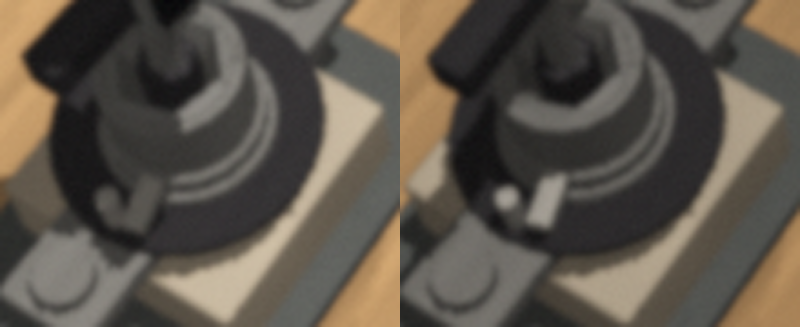

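At the stop (left picture) the pointer touches the pin, and the moment is 0.66 N m. I'll relax to a small remaining moment, unload vertically and release.

```bash
python3 - <<'E'
from h import *
p=np.array([.5225,-.1797])
ctrl.move_to([*p,.1865],[-90,0,-1.8]);ctrl.line_to([*p,.188],vel=.02); ctrl.wait(.1)
s=get_state(); print(s['position'].round(4),s['wrist_force'].round(1),s['torque'].round(2))
claw.gripper_to(.05); ctrl.wait(.2)
s=get_state(); print(s['t'],s['finger_gap'],s['wrist_force'].round(1))
print(ctrl.line_to([*p,.29],vel=.12,threshold=8))
ctrl.line_to([.53,-.33,.29],vel=.25); ctrl.line_to([.53,-.33,.22],vel=.2)
m=imaging.camera_model('wrist');im=imaging.get_image('wrist');save('v_w',im);np.savez('v.npz',**m)
z=im[0:160,214:414]; cv2.imwrite('pics/vz.png',cv2.resize(z[:,:,::-1],None,fx=3.7,fy=3.7,interpolation=2))
save('v_s',imaging.get_image('scene'));print(get_state()['t'])
E
```

```text
[ 0.5232 -0.18    0.189 ] [ 0.3 -0.8  5.1] [ 0.06 -0.04  0.41]
28.1833 0.050031727087485656 [ 0.5  0.4 -0.3]
False
30.5333
```

View pics/vz.png

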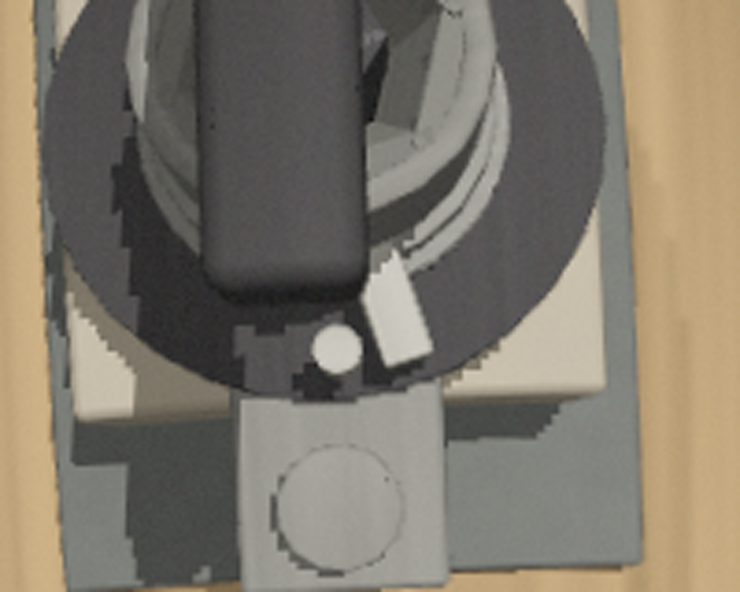

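```bash
python3 - <<'E'
from h import *
m=dict(np.load('v.npz'))
P=lambda x,y,z:fonz(m,(214+x/3.7-.4,0+y/3.7-.4),z)
for z in (.1,):
    a=P(362,303,z);b=P(389,366,z);c=P(431,350,z);d=P(392,255,z);pin=P(337,349,z)
    for e in (b-a,c-d): print(z,np.degrees(np.arctan2(e[1],e[0])).round(1),end=' ')
    tip=(b+c)/2;print('tip',tip.round(4),'pin',pin.round(4),'w',np.linalg.norm(c-b).round(4))
    n=np.array([b[1]-a[1],a[0]-b[0]]);n/=np.linalg.norm(n); print('dist pin to edge',(pin-a)[:2]@n)
# same for the earlier picture
m=dict(np.load('t4.npz'))
a=P(420,300,.1);b=P(438,362,.1);pin=P(381,345,.1);n=np.array([b[1]-a[1],a[0]-b[0]]);n/=np.linalg.norm(n); print('before',(pin-a)[:2]@n)
for f in ('t2_s','u_s','t4_s','v_s'):
    im=cv2.imread(f'pics/{f}.png')[325:375,165:225]; cv2.imwrite(f'/tmp/{f}.png',cv2.convertScaleAbs(cv2.resize(im,(390,295),interpolation=2),alpha=1.6))
A=[cv2.imread(f'/tmp/{f}.png') for f in ('t2_s','u_s','t4_s','v_s')]
cv2.imwrite('pics/cmp.png',np.vstack([np.hstack(A[:2]),np.hstack(A[2:])]))
E
```

```text
0.1 -69.2 0.1 -70.1 tip [ 0.5394 -0.2315  0.1   ] pin [ 0.5258 -0.2293  0.1   ] w 0.0084
dist pin to edge 0.0076970481542849595
before 0.009361174324897801
```

View pics/cmp.png

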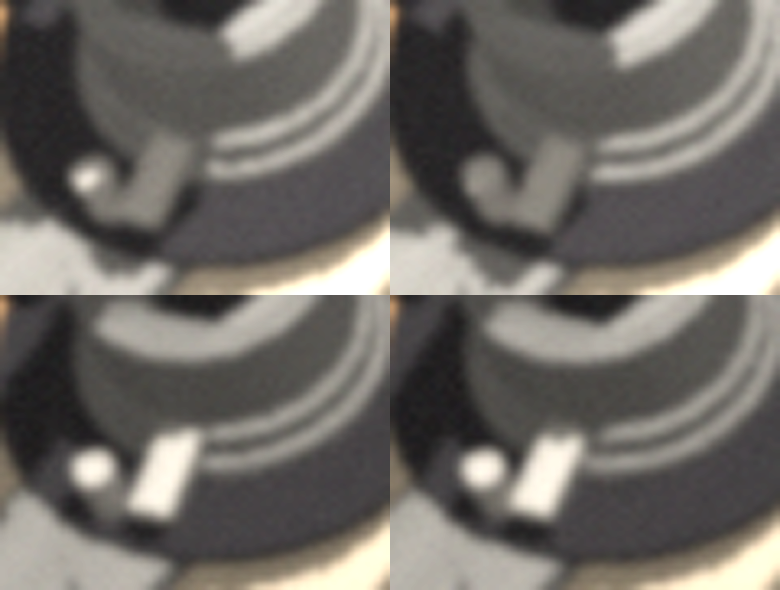

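```bash
python3 - <<'E'
from h import *
m=dict(np.load('v.npz'))
P=lambda x,y,z:fonz(m,(214+x/3.7-.4,0+y/3.7-.4),z)
def yw(a,b,z): e=P(*b,z)-P(*a,z); return np.degrees(np.arctan2(e[1],e[0])).round(1)
print('bar',yw((199,50),(203,250),.214),yw((358,50),(366,250),.214))
print('bar w',np.linalg.norm(P(201,150,.214)-P(362,150,.214)),np.linalg.norm(P(200,30,.214)-P(358,30,.214)))
print('bracket',yw((240,400),(243,588),.08),yw((440,385),(447,580),.08))
# bracket in first wrist view
m=dict(np.load('wp1.npz'))
im=cv2.imread('pics/v_w.png')[0:130,214:360]; cv2.imwrite('pics/vz2.png',cv2.convertScaleAbs(cv2.resize(im,None,fx=5,fy=4.6,interpolation=2),alpha=1.4))
E
```

```text
bar -90.4 -89.6
bar w 0.017075847951265096 0.016882527100551995
bracket -91.5 -89.4
```

View pics/vz2.png

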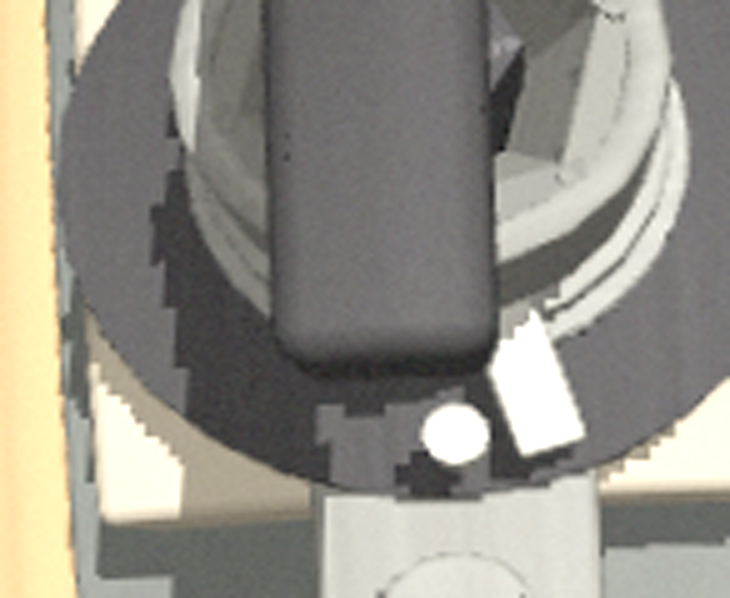

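View pics/v_s.png

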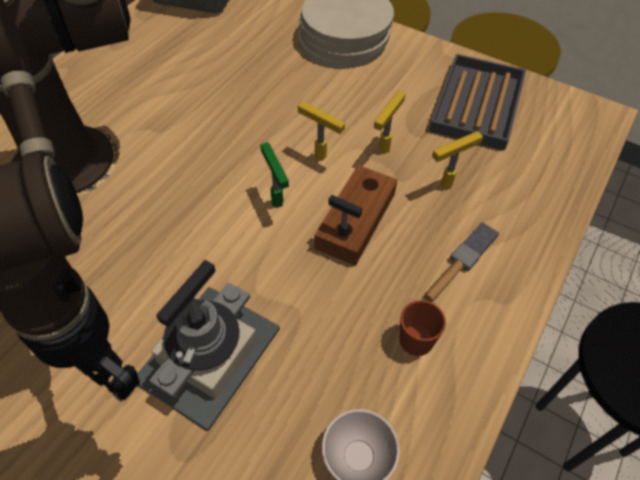

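My reading is that the key wedges in the hexagon under the 0.5–0.6 N m I applied at the stop. When it springs back or is backed off, it drags the screw a few degrees counter-clockwise; the pointer is now at about −70°, and contact is at about −76°. The fix is a gentle regrip with no down force, turning only until the moment just starts to rise, and releasing there with no spring left.

```bash
python3 - <<'E'
from h import *
p=np.array([.5225,-.1797]); z=.1885
ctrl.line_to([.53,-.33,.29],vel=.3); ctrl.move_to([*p,.29],[-90,0,0])
print(ctrl.line_to([*p,z],vel=.12,threshold=10))
claw.gripper_to(0,30)
s=get_state(); print(s['t'],s['finger_gap'],s['position'].round(4),s['wrist_force'].round(1),s['torque'].round(2))
for i in range(12):
    yaw=-1.*(i+1)
    ctrl.move_to([*p,z],[-90,0,yaw]); 
    tz=np.mean([ (ctrl.wait(.03),get_state()['torque'][2])[1] for _ in range(6)])
    s=get_state(); print(round(s['t'],2),yaw,s['tcp_rot'][2].round(1),s['wrist_force'].round(1),tz.round(3))
    if tz>.13: break
save('x_s',imaging.get_image('scene'))
a=cv2.imread('pics/x_s.png')[325:375,165:225];b=cv2.imread('pics/u_s.png')[325:375,165:225]
cv2.imwrite('pics/x.png',cv2.convertScaleAbs(np.hstack([cv2.resize(q,(390,295),interpolation=2) for q in (a,b)]),alpha=1.6))
E
```

```text
False
32.95 0.017474095704574092 [ 0.5231 -0.1799  0.1895] [-0.3 -0.7  3.3] [0.04 0.08 0.03]
33.4 -1.0 -1.0 [0.3 0.3 5.6] 0.215
```

View pics/x.png

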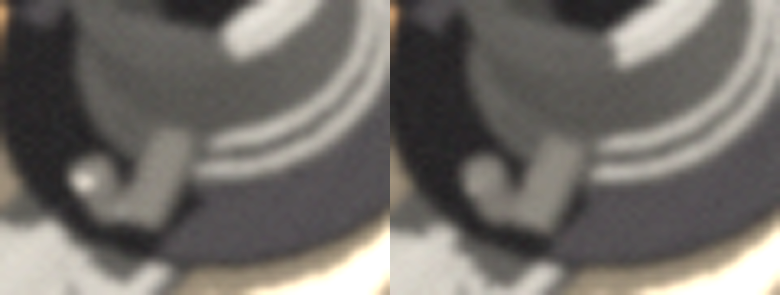

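The moment rises after only 1° (0.215 N m at −1°, same stiffness as at the stop), so the screw was still at its stop after the last release. I'll release it gently and do a last check.

```bash
python3 - <<'E'
from h import *
p=np.array([.5225,-.1797]); z=.1885
ctrl.move_to([*p,z],[-90,0,-.6]); ctrl.wait(.1)
s=get_state(); print(s['wrist_force'].round(1),s['torque'].round(2))
claw.gripper_to(.05,20); ctrl.wait(.2)
print(ctrl.line_to([*p,.29],vel=.12,threshold=8))
ctrl.line_to([.55,-.31,.29],vel=.25); 
m=imaging.camera_model('wrist');im=imaging.get_image('wrist');save('y_w',im);np.savez('y.npz',**m)
u,v=fproj(m,(.523,-.205,.11)).astype(int);print(u,v); z=im[max(0,v-80):max(0,v-80)+160,u-100:u+100]; cv2.imwrite('pics/yz.png',cv2.resize(z[:,:,::-1],None,fx=3.7,fy=3.7,interpolation=2))
save('y_s',imaging.get_image('scene'));save('y_t',imaging.get_image('top'));print(get_state()['t'])
E
```

```text
[-1. -1.  6.] [0.06 0.04 0.1 ]
False
283 94
36.25
```

View pics/yz.png

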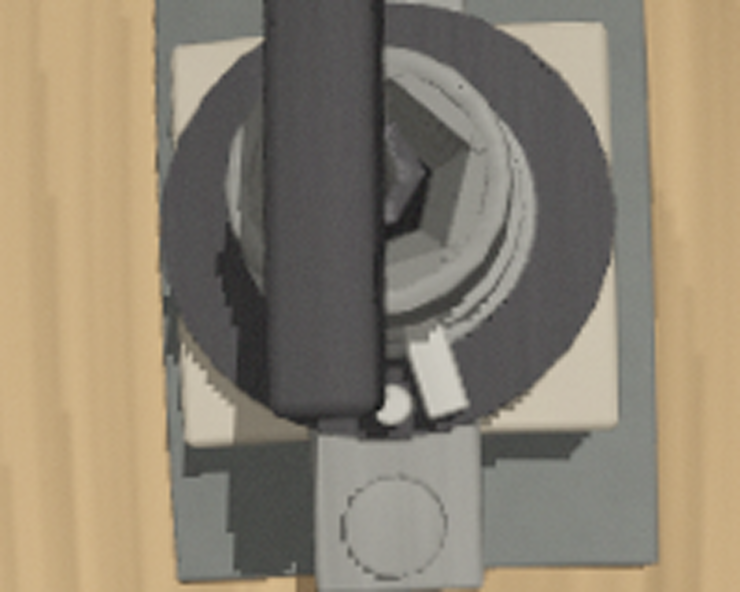

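View pics/y_t.png

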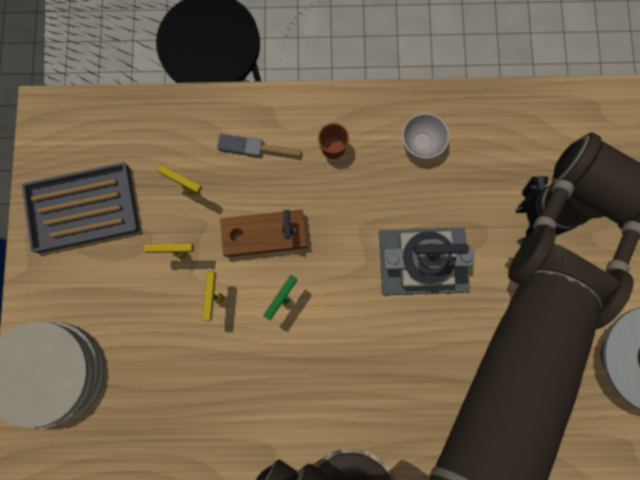

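```bash
python3 - <<'E'
from h import *
m=dict(np.load('y.npz')); im=cv2.imread('pics/y_w.png')
z=im[20:140,240:330]; cv2.imwrite('pics/yz2.png',cv2.convertScaleAbs(cv2.resize(z,(600,600*120//90))[:800],alpha=1.6)[:600])
P=lambda x,y,z:fonz(m,(183+x/3.7-.4,14+y/3.7-.4),z)
def yw(a,b,z): e=P(*b,z)-P(*a,z); return np.degrees(np.arctan2(e[1],e[0])).round(1)
print('pointer',yw((408,345),(430,418),.1),yw((440,330),(468,408),.1))
print('mouth edge',yw((483,150),(443,248),.136))
pin=P(393,404,.1);a=P(408,345,.1);b=P(430,418,.1);n=np.array([b[1]-a[1],a[0]-b[0]]);n/=np.linalg.norm(n);print('pin-edge',(pin-a)[:2]@n,pin,'tip',P(449,413,.1), 'len',np.linalg.norm(P(449,413,.1)-P(424,338,.1)))
print('bar',yw((266,50),(268,390),.214),yw((383,50),(383,390),.214), P(325,410,.214))
E
```

```text
pointer -74.5 -71.4
mouth edge -112.0
pin-edge 0.007459658777090381 [ 0.52638763 -0.22919472  0.1       ] tip [ 0.53965722 -0.23167017  0.1       ] len 0.019064991780395134
bar -90.4 -90.7 [ 0.52424377 -0.23058638  0.214     ]
```

View pics/yz2.png

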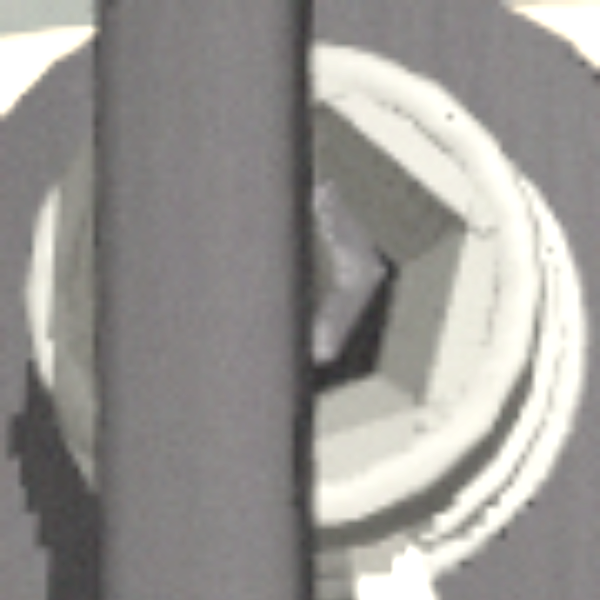

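The key is in the socket, upright, and the small key is in the rack. There still seems to be about 3 mm between pin and pointer, so I'll compare with the pictures taken while the screw was held hard against the stop (no robot time).

```bash
python3 - <<'E'
import cv2,numpy as np
A=[]
for f in ('u_s','x_s','y_s'):
    im=cv2.imread(f'pics/{f}.png')[325:375,165:225]
    im=cv2.createCLAHE(3,(1,1)).apply(cv2.cvtColor(im,cv2.COLOR_BGR2GRAY))
    A.append(cv2.cvtColor(cv2.resize(im,(390,295),interpolation=2),cv2.COLOR_GRAY2BGR))
w=cv2.imread('pics/t2_w.png')[150:260,260:400]; A.append(cv2.convertScaleAbs(cv2.resize(w,(390,295),interpolation=2),alpha=1.5))
cv2.imwrite('pics/cmp2.png',np.vstack([np.hstack(A[:2]),np.hstack(A[2:])]))
E
```

```text
(no output)
```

View pics/cmp2.png

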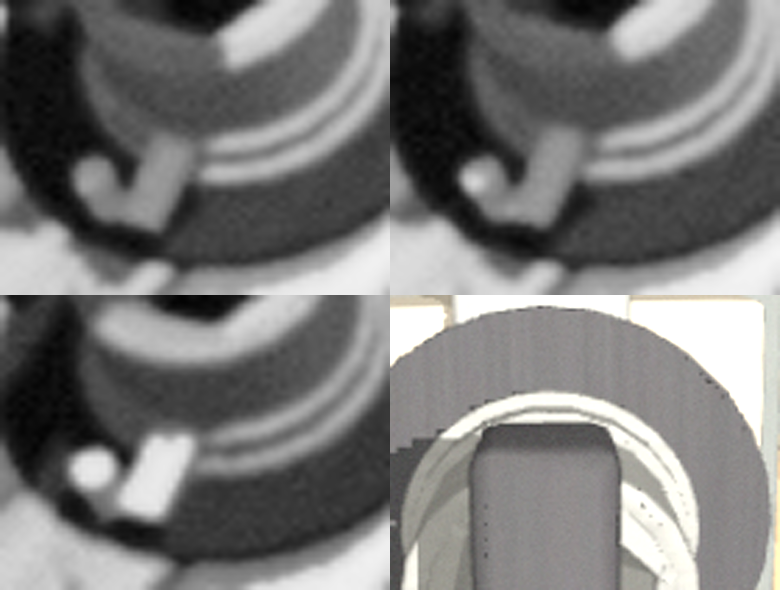

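In the held-at-stop pictures and after release, the pointer tip sits at the same place (crop about (145,225) in each) within a pixel, roughly 2 mm. It stayed where the screw stopped dead. The arm is clear, so I hand in.

```bash
python3 -c "
from workcell import *
s=get_state();print(s['t'],s['wrist_force'].round(1));close_job()"
```

```text
36.25 [0.5 1.  0. ]
the job is handed in; nothing more can be done
```

The job is handed in at 36.25 s. The larger key stands in the press socket with the screw turned clockwise to its dead stop. The last pictures still show about 3 mm between pointer and pin, though.

**What I did:**
- I lifted the larger key out of the rack and lowered it into the socket. It bottomed at tool height 0.1875 m, against 0.1877 m predicted for fully home.
- Only then did I turn it clockwise until the moment rose sharply.
- My first release backed off too far, and the key dragged the screw a few degrees back. I regripped, turned to the stop again and released. I then regripped once more; the moment rose within 1°, so I released gently.

**Last checks:**
- **Key:** it stands upright and free, and the bar-height measurement (taken after the first release) agrees with fully home.
- **Other objects:** the small key is still in the rack, the decoys have not moved, and the robot touches nothing.
- **Screw position:** in the scene camera the pointer sits within about a pixel (roughly 2 mm) of where it was while held hard against the stop.

**Where the checks disagreed:**
- **Pointer gap:** the wrist view shows the pointer about 3 mm (3–4°) short of the pin. The moment checks say the screw is stopped dead, and I trusted those.
- **Key play:** the key sits about 18° clockwise of the screw in the socket, more than the stated 10° of play. I put this down to wedging, but did not confirm it.

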